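# Change the rollers of the hand-massage rest

### The job

Change the rollers of the wooden hand-massage rest: lay the slim six-sided rollers that are in it in the metal tray, and take the grey lid off the white box (raise it over the lip at its end, slide it out of its grooves and lay it flat on the table, handle up). Then fit every thick eight-sided roller from the box into the rest, one to each pair of slots, lowering the axle into both slots until both ends are fully home and level. Leave the polish bottles and the cream jar where they are.

Things in the scene. Friction and masses are not known exactly. Their poses are not given: they have to be found in the camera images.
- box: fixed white plastic box, 132 mm (x) by 222 mm (y) by 65 mm high, inside 112 by 210 mm, floor 6 mm thick; origin: centre of its underside, z up. The lid lies on ledges 46 mm up, in grooves along both long sides: 15 mm high (the 4 mm lid can be raised level by 11 mm), 2 mm play each way in x. Their overhangs leave an opening 110 mm wide in x. Full-height stop at the -y end.
- box_lip (a point): middle of the top edge of the 5 mm high lip at the box's +y end, 51 mm above the table; axes as the box's. The lid can leave only this way (box +y), once raised more than 5 mm (8 mm is good).
- box_middle (a point): floor centre of the box's middle compartment, 6 mm above the table; axes as the box's. Three compartments 36 mm wide in a row along y, centres 62 mm apart; each lies between two floor strips across x, 6 mm wide and only 7 mm high, their middles 21 mm either side of its centre, and holds one thick roller (axle along the box's x) or none. The gaps between and beyond are finger room.
- lid_grip (a point): the loose grey lid: plate 120 mm (x) by 216 mm (y) by 4 mm, 160 g, with an upright steel bar handle in its middle, 60 mm long (x), 12 mm thick (y), 30 mm tall. Point: the handle's centre, 15 mm above the plate's upper face, 19 mm above its underside. Axes as the box's when closed (y the way it slides out, z up). Wholly out after sliding about 222 mm.
- roller0_center (a point): eight-sided beech roller, 28 mm across flats, 60 mm long, 60 g, on a round steel axle 8 mm thick and 100 mm long that sticks out 20 mm at each end. Point: its centre, on the axle half-way along (14 mm above what it lies flat on). x runs along the axle; y and z may be turned about it. Absent (None) in some runs.
- roller1_center (a point): eight-sided beech roller, 28 mm across flats, 60 mm long, 60 g, on a round steel axle 8 mm thick and 100 mm long that sticks out 20 mm at each end. Point: its centre, on the axle half-way along (14 mm above what it lies flat on). x runs along the axle; y and z may be turned about it. Absent (None) in some runs.
- roller2_center (a point): eight-sided beech roller, 28 mm across flats, 60 mm long, 60 g, on a round steel axle 8 mm thick and 100 mm long that sticks out 20 mm at each end. Point: its centre, on the axle half-way along (14 mm above what it lies flat on). x runs along the axle; y and z may be turned about it. Absent (None) in some runs.
- slim0_center (a point): slim six-sided beech roller, 20 mm across flats, 60 mm long, 50 g, on the same 8 mm axle, 100 mm long, sticking out 20 mm at each end; seated in the rest at the start. Point: its centre, on the axle half-way along. x runs along the axle; y and z may be turned about it. Absent (None) in some runs.
- slim1_center (a point): slim six-sided beech roller, 20 mm across flats, 60 mm long, 50 g, on the same 8 mm axle, 100 mm long, sticking out 20 mm at each end; seated in the rest at the start. Point: its centre, on the axle half-way along. x runs along the axle; y and z may be turned about it. Absent (None) in some runs.
- slim2_center (a point): slim six-sided beech roller, 20 mm across flats, 60 mm long, 50 g, on the same 8 mm axle, 100 mm long, sticking out 20 mm at each end; seated in the rest at the start. Point: its centre, on the axle half-way along. x runs along the axle; y and z may be turned about it. Absent (None) in some runs.
- tray: fixed open aluminium tray, 130 mm (x) by 156 mm (y) by 25 mm high, walls and floor about 3 mm; origin: centre of its underside, z up. Room for three slim rollers side by side, axles along its x.
- rest: fixed wooden hand-massage rest; origin: centre of its underside, z up. Base 112 mm (x) by 196 mm (y) by 10 mm; two cheeks along y, 10 mm thick, 53 mm high, inner faces at x = -34 and +34 mm. Each has three slots open at the top, 11 mm wide, at y = -60, 0, +60 mm, bottoms 38 mm up, mouths widened at 45 degrees to 21 mm over the top 5 mm. A roller lies with its axle along x, one end in each cheek.
- seat0 (a point): seat of the pair of slots at y = -60 mm of the rest: where the centre of a fully seated roller lies (42 mm above the table, midway between the cheeks); axes as the rest's
- seat1 (a point): seat of the pair of slots at y = 0 mm of the rest: where the centre of a fully seated roller lies (42 mm above the table, midway between the cheeks); axes as the rest's
- seat2 (a point): seat of the pair of slots at y = 60 mm of the rest: where the centre of a fully seated roller lies (42 mm above the table, midway between the cheeks); axes as the rest's
- polish_a: small amber nail-polish bottle, 30 mm across, 75 mm high; origin at the centre of its underside; leave it alone
- polish_b: small clear nail-polish bottle, 30 mm across, 75 mm high; origin at the centre of its underside; leave it alone
- cream_jar: glass cream jar, 60 mm across, 50 mm high; origin at the centre of its underside; leave it alone
Not all that is in view belongs to the job. What is shaped like the part that bears slim0_center but blue or green is not meant.

How it is judged:
On the way:
1. the lid is slid out of the box's grooves past the lip (y of lid_grip in the frame of box above 0.19 m), for 0.1 s.
At the end, for the whole second after the job is handed in: Lid flat on the table, handle up (handle centre below 24 mm). Slim rollers lying in the tray (centre inside, below 45 mm, tilt < 0.37 rad). Thick rollers each in a slot pair: centre within 9 mm of a seat, 39 to 44.5 mm up, axle level within 0.03 rad, along the rest's x within 0.08 rad (height (world z) of lid_grip below 0.024 m and angle between lid_grip's own z axis and vertical below 0.06 rad and (distance between roller0_center and seat0 below 0.009 m or distance between roller0_center and seat1 below 0.009 m or distance between roller0_center and seat2 below 0.009 m) and z of roller0_center in the frame of rest between 0.039 and 0.0445 m and angle between roller0_center's own x axis and vertical between 1.541 and 1.601 rad and angle between the x axis of each of roller0_center, roller1_center, roller2_center and the x axis of rest, either way round below 0.08 rad and (distance between roller1_center and seat0 below 0.009 m or distance between roller1_center and seat1 below 0.009 m or distance between roller1_center and seat2 below 0.009 m) and z of roller1_center in the frame of rest between 0.039 and 0.0445 m and angle between roller1_center's own x axis and vertical between 1.541 and 1.601 rad and (distance between roller2_center and seat0 below 0.009 m or distance between roller2_center and seat1 below 0.009 m or distance between roller2_center and seat2 below 0.009 m) and z of roller2_center in the frame of rest between 0.039 and 0.0445 m and angle between roller2_center's own x axis and vertical between 1.541 and 1.601 rad and x of slim0_center in the frame of tray between -0.055 and 0.055 m and y of slim0_center in the frame of tray between -0.07 and 0.07 m and z of each of slim0_center, slim1_center, slim2_center in the frame of tray below 0.045 m and angle between slim0_center's own x axis and vertical between 1.2 and 1.94 rad and x of slim1_center in the frame of tray between -0.055 and 0.055 m and y of slim1_center in the frame of tray between -0.07 and 0.07 m and angle between slim1_center's own x axis and vertical between 1.2 and 1.94 rad and x of slim2_center in the frame of tray between -0.055 and 0.055 m and y of slim2_center in the frame of tray between -0.07 and 0.07 m and angle between slim2_center's own x axis and vertical between 1.2 and 1.94 rad); the robot touches nothing.
It fails at once if the amber polish bottle is shifted by more than 30 mm (distance of polish_a from where it was at the start of the episode above 0.03 m).
It fails at once if the clear polish bottle is shifted by more than 30 mm (distance of polish_b from where it was at the start of the episode above 0.03 m).
It fails at once if the cream jar is shifted by more than 30 mm (distance of cream_jar from where it was at the start of the episode above 0.03 m).
Of roller0, roller1, roller2 only 2 to 3 are there at a start; the rules pass over those that are not, and their reading is None.
Of slim0, slim1, slim2 only 2 to 3 are there at a start; the rules pass over those that are not, and their reading is None.
At some moment in a run one of lid, roller0, roller1, roller2, slim0, slim1, slim2 may be knocked a few centimetres aside while the robot is not near it.
Once in a run the grip may slacken for a moment while it holds something.
It also fails if it takes over 210 s, if anything falls off the work surface, if the arm or the gripper's body presses on something with over 40 N, if the wrist force passes 120 N, or if a joint passes its speed limit or range.

### The arm

A 7-joint arm with a two-finger parallel gripper is mounted at the origin on the work surface. World frame = base frame: x ahead of the robot, y to its left, z up, the work surface at z = 0. Lengths are in m, angles in rad, forces in N, time in s.
With the tool pointing down it reaches from about 0.375 to 0.925 m from the base axis. Payload 3.1 kg.
Tool frame: the origin (TCP) lies at the very end of the fingers, on their centre line; the grasp point (between the pads) lies 19 mm behind it (manip.pinch_z is the distance from the TCP to the grasp point, in m); z points along the fingers, y is the line along which they close (so a half turn about z gives the same grasp; the last joint's range is limited). The gripper opens to 85 mm and grips with 20 to 120 N. Pads are 22 mm wide; open, the fingers measure 114 mm over their backs; the gripper's body (76 mm by 85 mm) begins 54 mm behind the grasp point. The pads swing forward as they close: fully open they stand 13 mm farther back than shut.
Start: joints at [-1.216, 0.383, 0.044, 1.598, -0.018, 1.161, -0.05], TCP at [0.284, 0.585, 0.231] pointing down, gripper open.
Joint ranges: [-2.61, 2.61], [-0.41, 2.15], [-1.48, 1.57], [0, 2.5], [-1.57, 4.71], [0.05, 1.97], [-2.85, 2.85]. Speed limits (rad/s): [2.79, 2.79, 3.14, 3.14, 3.14, 3.14, 3.14].

### API

Orientations are given as a 3x3 rotation matrix whose columns are the frame's x, y, z axes.
In Python, from bench import manip gives the robot as it stands.
- The arm moves only by the tool play_rows, never from a script. Its argument "series" is text: rows parted by semicolons, each of 6 numbers parted by spaces: the shift along the tool's x, y, z normalised to -1 to 1, where 1 is 120 mm, then the turn, a rotation vector about the tool's x, y, z normalised to -1 to 1, where 1 is pi rad. In form: tx ty tz wx wy wz; .... A call has 1 to 12 rows; each row shifts and turns the commanded pose from where the row before left it, along the tool's axes as they then stand; what a row does not reach is not made up. A row lasts 1/10 s, in which the tool goes at most 50 mm and 8.59 degrees, less where a joint would pass 70% of its speed; a pose out of reach is approached as far as the arm can. A call with a number of a shift or a turn outside -1 to 1 is refused whole. A call with a gripper value outside its range is refused whole. "claw" is the closure, from 0 (fully open) to 1 (shut), set as the call begins (left out, the last holds). The fingers move at their own pace and stop on an object; "newtons" is the grip in N (left out, the last holds). Time passes only in rows, so rows that do not move let the fingers close. It gives the time, the measured TCP pose, the force, the opening and the grip force at its end, in the units of the state.
- manip.get_state(): the state, without advancing time (a new reading comes with each control period).
- manip.grab_frame(name): name is "scene" or "top"; returns the picture (384x512x3 uint8, blue, green, red); there is no depth.
- manip.camera_model(name): a dict with "fovy" (degrees; the focal length in pixels is half the picture's height over the tangent of half this angle, whatever the lens; pixels are square), "cx", "cy" (the principal point, pixels), "R" (3x3) and "t" (3): a world point X has camera coordinates R X + t. Camera axes: x right, y down, z forward; pixel columns grow to the right and rows downward; lengths in m; the calibration is good to about 2 mm. A picture is of the moment at which its call begins. camera_model takes no time and is no camera call.
- manip.close_job(): hands the job in; it is judged then, once.
The state is a dict: "time_s": time; "q": joint angles; "joint_velocities": joint speeds; "effort": joint torques, N m; "ee_pos": TCP position; "eef_rot": TCP orientation; "ft_force": force on the tool from outside, world axes, zero at the start; "wrist_torque": the same for the moment, N m; "grip_width": opening from 0.0 (shut) to 1.0 (fully open); "grip_force": force on a finger pad.
Only numpy, scipy, OpenCV 4.12 (cv2) and the standard library are available. Lean on these libraries where they do the work, as an engineer would, in place of code of your own. Each camera call takes 0.05 s, during which the arm holds its last target. There are 200 camera calls.

## Working session

There is one attempt and no reset: what is moved stays moved. The work goes in short steps, Python scripts to look and compute and a tool call to move; the robot and the scene stay as the last step left them, time stands still between calls to the robot, and variables do not carry over. Pictures are saved under pics/ and viewed, at most 14 in all, crops included, and the job is handed in when it is done.

Besides the shell and the picture viewer there is one more tool, called after "Request:" as name(argument=value, ...), one argument or row to a line, values as JSON. play_rows: Moves the arm, as the interface text tells. Its arguments: {"type":"object","properties":{"series":{"type":"string"},"claw":{"type":"number"},"newtons":{"type":"number"}},"required":["series"]}

```bash
mkdir -p pics; ls; python3 - <<'E'
from bench import manip
import cv2
for n in("scene","top"):
    f=manip.grab_frame(n); cv2.imwrite(f"pics/{n}0.png",f)
    c=manip.camera_model(n); print(n,c["fovy"],c["cx"],c["cy"],c["R"],c["t"])
print(manip.get_state(),manip.pinch_z)
E
```

```text
pics
scene 51.008521967102105 253.5062801433324 198.70027725273707 [[ 0.43336434  0.90120845 -0.00432267]
 [ 0.56903917 -0.27734713 -0.77412725]
 [-0.69884889  0.33301937 -0.63301526]] [-0.15342586 -0.31170293  1.60707165]
top 50.979529469289204 254.42901026278182 202.7696513159673 [[ 0.03030064 -0.99945961  0.01274175]
 [-0.99834046 -0.03088635 -0.04860412]
 [ 0.0489714  -0.01124786 -0.99873685]] [-0.14443224  0.57582343  0.88945075]
{'time_s': 0.1, 'q': array([-1.21578368,  0.38375857,  0.04385146,  1.59944779, -0.01786548,
        1.16122131, -0.04990619]), 'joint_velocities': array([-0.00083026, -0.00083551,  0.00103648, -0.00216658,  0.00017816,
       -0.0030473 , -0.00201682]), 'effort': array([ 2.91742137e-03, -4.34727967e+01,  1.02925323e+00, -2.50455379e+01,
        1.08387647e-02,  5.45342729e-03, -1.34850876e-05]), 'ee_pos': array([0.28400914, 0.5836954 , 0.2299953 ]), 'eef_rot': array([[-8.99252232e-01,  4.37429517e-01, -9.17391639e-04],
       [ 4.37430448e-01,  8.99249397e-01, -2.26392477e-03],
       [-1.65343640e-04, -2.43713444e-03, -9.99997017e-01]]), 'ft_force': array([-0.10957096, -0.21914972,  1.0003455 ]), 'wrist_torque': array([ 0.00393613, -0.08238436, -0.03318514]), 'grip_force': 0.0, 'grip_width': 1.0064459129947312} 0.0187
```

View pics/scene0.png

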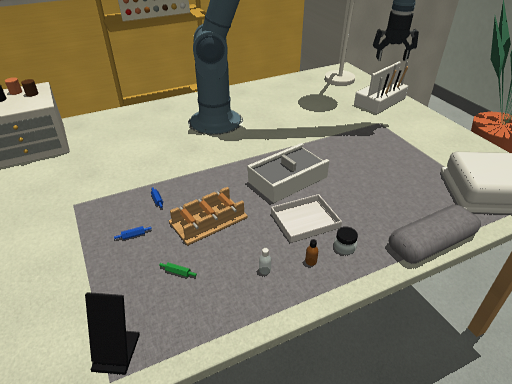

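View pics/top0.png

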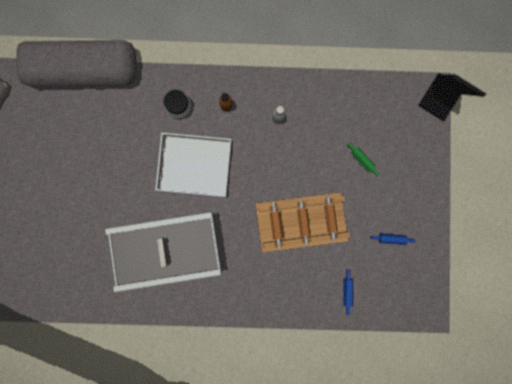

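```bash
cat > h.py <<'E'
from bench import manip
import cv2, numpy as np
def ray(n,uv):
    c=manip.camera_model(n); f=192/np.tan(np.radians(c["fovy"]/2)); R=np.array(c["R"]); t=np.array(c["t"])
    d=R.T@np.array([(uv[0]-c["cx"])/f,(uv[1]-c["cy"])/f,1.]); return -R.T@t,d
def on(n,uv,z):
    o,d=ray(n,uv); return o+d*(z-o[2])/d[2]
def proj(n,X):
    c=manip.camera_model(n); f=192/np.tan(np.radians(c["fovy"]/2)); p=np.array(c["R"])@np.array(X)+np.array(c["t"])
    return np.array([c["cx"]+f*p[0]/p[2],c["cy"]+f*p[1]/p[2]])
def crop(n,img,u0,v0,w,h,k,name):
    cv2.imwrite(name,cv2.resize(img[v0:v0+h,u0:u0+w],None,fx=k,fy=k,interpolation=cv2.INTER_CUBIC))
E
python3 - <<'E'
from h import *
print(manip.camera_model("top").keys())
f=cv2.imread("pics/top0.png"); crop("top",f,95,125,265,175,3,"pics/c1.png")
g=cv2.imread("pics/scene0.png"); crop("scene",g,160,140,190,140,4,"pics/c2.png")
E
```

```text
dict_keys(['fovy', 'cx', 'cy', 'R', 't'])
```

View pics/c1.png

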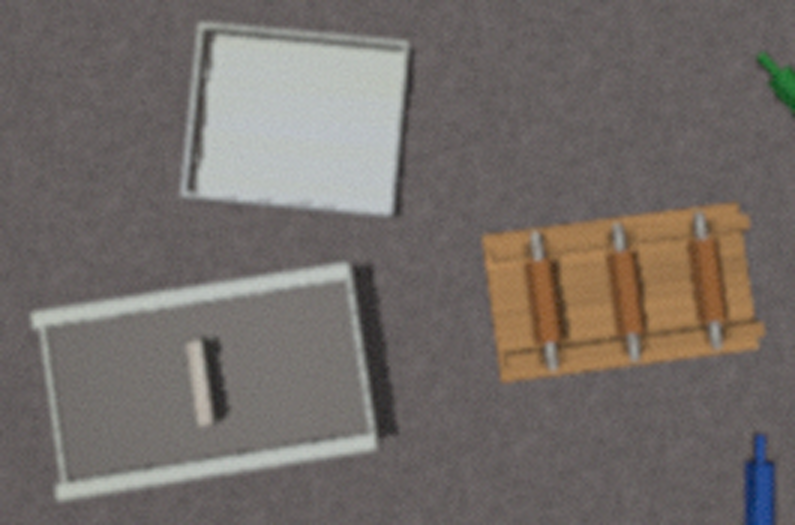

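View pics/c2.png

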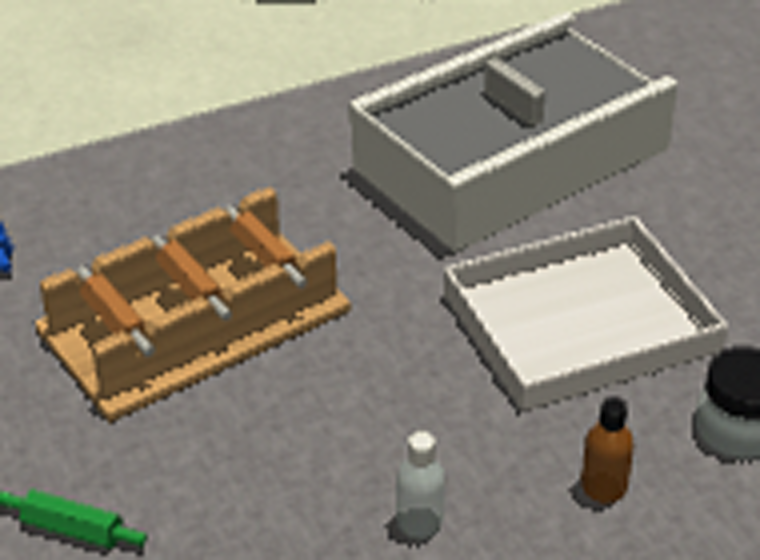

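```bash
python3 - <<'E'
from h import *
np.set_printoptions(precision=4,suppress=True)
P=lambda x,y:(95+(x+.5)/3-.5,125+(y+.5)/3-.5)
S=lambda x,y:(160+(x+.5)/4-.5,140+(y+.5)/4-.5)
def quad(name,pts,z,f=P,n="top"):
    w=np.array([on(n,f(*p),z) for p in pts]); print(name,w[:,:2].tolist().__repr__()[:400]); 
    print("  centre",w.mean(0),"sides",[round(float(np.linalg.norm(w[i]-w[i-1])),4) for i in range(len(w))])
    return w
quad("box",[(32,314),(350,264),(377,449),(58,499)],.065)
quad("box sc",[(351,103),(456,184),(676,83),(573,18)],.065,S,"scene")
quad("tray",[(201,24),(410,43),(396,216),(182,195)],.025)
quad("tray sc",[(444,268),(634,218),(727,326),(521,388)],.025,S,"scene")
quad("rest base",[(485,236),(738,206),(764,348),(502,382)],.01)
quad("rest base",[(485,236),(764,348)],.01)
for n,a,b in (("s2",(536,232),(552,366)),("s1",(618,225),(634,358)),("s0",(699,214),(716,346))): quad(n,[a,b],.046)
for n,a,b in (("r2",(84,271),(143,347)),("r1",(160,240),(220,308)),("r0",(234,210),(294,276))): quad(n,[a,b],.044,S,"scene")
quad("handle",[(186,342),(204,338),(214,424),(198,428)],.08)
for n,uv in (("amber",(225,98)),("clear",(280,108)),("jar",(176,99))): print(n,on("top",uv,.07))
for n,uv in (("blueA",(348,292)),("green",(363,160)),("blueB",(392,239))): print(n,on("top",uv,.014))
E
```

```text
box [[0.5118736644868176, 0.1857720523697331], [0.5537452464855358, -0.035665463190672236], [0.42486069505671464, -0.05913705347721597], [0.3839472780697361, 0.16155454918921386]]
  centre [0.4686 0.0631 0.065 ] sides [0.1302, 0.2254, 0.131, 0.2245]
box sc [[0.4272019798155102, -0.05598164978587589], [0.5542995914200973, -0.03119240039574428], [0.5145203302600897, 0.18580170306249838], [0.3955260595123853, 0.16328250062016464]]
  centre [0.4729 0.0655 0.065 ] sides [0.2215, 0.1295, 0.2206, 0.1211]
tray [[0.7297254801276962, 0.08517783863180627], [0.7205885819209387, -0.07067105997257], [0.5911348701019347, -0.06459644908687491], [0.6017586552758692, 0.09388102124023902]]
  centre [0.6608 0.0109 0.025 ] sides [0.1283, 0.1561, 0.1296, 0.1588]
tray sc [[0.5925886137440893, -0.05997888775134502], [0.6036190517683525, 0.09402259939177121], [0.7324991857470327, 0.08659812988998022], [0.7231542654708826, -0.07086246471765817]]
  centre [0.663  0.0124 0.025 ] sides [0.131, 0.1544, 0.1291, 0.1577]
rest base [[0.579075760478268, -0.13112904939401987], [0.6076660412194755, -0.32153854304332463]
[... 952 characters left out ...]
55491816285], [0.58267172649138, -0.22726081604608456]]
  centre [ 0.5392 -0.2332  0.044 ] sides [0.0878, 0.0878]
r0 [[0.4866885088468116, -0.17864848587351512], [0.5740561744734562, -0.168633128894896]]
  centre [ 0.5304 -0.1736  0.044 ] sides [0.0879, 0.0879]
handle [[0.4962243690959128, 0.07388244466509812], [0.49934115368587295, 0.06162556989739655], [0.4406484100180395, 0.05233659763825545], [0.4376019700792678, 0.06318606756083016]]
  centre [0.4685 0.0628 0.08  ] sides [0.0596, 0.0126, 0.0594, 0.0113]
amber [ 0.799  -0.0566  0.07  ]
clear [ 0.7814 -0.1745  0.07  ]
jar [0.7933 0.0476 0.07  ]
blueA [ 0.3873 -0.3414  0.014 ]
green [ 0.6847 -0.3699  0.014 ]
blueB [ 0.5081 -0.4383  0.014 ]
```

```bash
cat >> h.py <<'E'
from scipy.spatial.transform import Rotation as Ro
def Rt(deg):  # tool y at world angle deg, z down
    a=np.radians(deg); y=np.array([np.cos(a),np.sin(a),0]); z=np.array([0,0,-1.]); return np.c_[np.cross(y,z),y,z]
def plan(*wps):
    s=manip.get_state(); p=np.array(s["ee_pos"]); R=np.array(s["eef_rot"])
    for x,y,z,deg in wps:
        T=Rt(deg); w=Ro.from_matrix(R.T@T).as_rotvec()/np.pi; d=np.array([x,y,z])-p
        print("turn",w.round(4),"then shift",(T.T@d/.12).round(3),"| n",int(np.ceil(np.linalg.norm(d)/.046)),int(np.ceil(np.linalg.norm(w)/.045)))
        p=np.array([x,y,z]);R=T
def st():
    s=manip.get_state(); y=s["eef_rot"][:,1]
    print("t",round(s["time_s"],1),"p",s["ee_pos"].round(4),"deg",round(float(np.degrees(np.arctan2(y[1],y[0]))),2),"F",s["ft_force"].round(1),"w",round(s["grip_width"],3),"g",round(s["grip_force"],1))
E
python3 -c "
from h import *
plan((.469,.063,.23,100.5),(.469,.063,.12,100.5),(.469,.063,.055,100.5))"
```

```text
turn [-8.000e-04 -2.000e-04 -2.024e-01] then shift [-0.725 -4.547 -0.   ] | n 13 5
turn [0. 0. 0.] then shift [0.    0.    0.917] | n 3 0
turn [0. 0. 0.] then shift [0.    0.    0.542] | n 2 0
```

Request:
play_rows(
  series="0 0 0 0 0 -0.0405; 0 0 0 0 0 -0.0405; 0 0 0 0 0 -0.0405; 0 0 0 0 0 -0.0405; 0 0 0 0 0 -0.0405; -0.06 -0.38 0 0 0 0; -0.06 -0.38 0 0 0 0; -0.06 -0.38 0 0 0 0; -0.06 -0.38 0 0 0 0; -0.06 -0.38 0 0 0 0; -0.06 -0.38 0 0 0 0; -0.06 -0.38 0 0 0 0",
  claw=0.4,
)

```text
time_s: 1.3
ee_pos: [0.3922, 0.2776, 0.2309]
eef_rot: [[-0.983, -0.182, -0.001], [-0.182, 0.983, -0.0], [0.001, -0.0, -1.0]]
ft_force: [0.8, 0.5, -0.5]
grip_width: 0.597
grip_force: 0.0
```

Request:
play_rows(
  series="-0.06 -0.38 0 0 0 0; -0.06 -0.38 0 0 0 0; -0.06 -0.38 0 0 0 0; -0.06 -0.38 0 0 0 0; -0.06 -0.37 0 0 0 0; 0 0 0 0 0 0; 0 0 0 0 0 0",
)

```text
time_s: 2.0
ee_pos: [0.4687, 0.062, 0.2309]
eef_rot: [[-0.984, -0.178, -0.001], [-0.178, 0.984, 0.0], [0.001, 0.0, -1.0]]
ft_force: [-0.2, 0.4, -0.7]
grip_width: 0.599
grip_force: 0.0
```

```bash
python3 -c "
from h import *
st(); plan((.469,.063,.12,100.5),(.469,.063,.055,100.5))"
```

```text
t 2.0 p [0.4687 0.062  0.2309] deg 100.28 F [-0.2  0.4 -0.7] w 0.599 g 0.0
turn [ 0.0001 -0.0003 -0.0012] then shift [-0.004  0.008  0.924] | n 3 1
turn [0. 0. 0.] then shift [0.    0.    0.542] | n 2 0
```

Request:
play_rows(
  series="0 0.01 0.38 0 0 0; 0 0 0.38 0 0 0; 0 0 0.36 0 0 0; 0 0 0.25 0 0 0; 0 0 0.1 0 0 0; 0 0 0 0 0 0; 0 0 0 0 0 0",
)

```text
time_s: 2.7
ee_pos: [0.4696, 0.0656, 0.0558]
eef_rot: [[-0.983, -0.184, 0.002], [-0.184, 0.983, 0.001], [-0.002, 0.0, -1.0]]
ft_force: [0.2, 0.3, 1.3]
grip_width: 0.601
grip_force: 0.0
```

Request:
play_rows(
  series="0 0 0 0 0 0; 0 0 0 0 0 0; 0 0 0 0 0 0; 0 0 0 0 0 0; 0 0 0 0 0 0; 0 0 0 0 0 0; 0 0 0 0 0 0; 0 0 0 0 0 0",
  claw=1,
  newtons=80,
)

```text
time_s: 3.5
ee_pos: [0.4699, 0.065, 0.0564]
eef_rot: [[-0.983, -0.182, 0.002], [-0.182, 0.983, 0.001], [-0.002, 0.001, -1.0]]
ft_force: [-1.5, 0.2, 7.3]
grip_width: 0.122
grip_force: 79.6
```

Request:
play_rows(
  series="0 0 -0.035 0 0 0; 0 0 -0.035 0 0 0; 0 0 0 0 0 0; 0 0 0 0 0 0",
)

```text
time_s: 3.9
ee_pos: [0.4688, 0.0646, 0.0634]
eef_rot: [[-0.983, -0.183, 0.001], [-0.183, 0.983, 0.0], [-0.001, -0.0, -1.0]]
ft_force: [0.5, -0.7, -1.1]
grip_width: 0.125
grip_force: 78.6
```

Request:
play_rows(
  series="0 0.1 0 0 0 0; 0 0.15 0 0 0 0; 0 0.15 0 0 0 0; 0 0.15 0 0 0 0; 0 0 0 0 0 0",
)

```text
time_s: 4.4
ee_pos: [0.4557, 0.1334, 0.0631]
eef_rot: [[-0.982, -0.188, -0.001], [-0.188, 0.982, 0.002], [0.0, 0.002, -1.0]]
ft_force: [0.0, 0.9, -1.0]
grip_width: 0.122
grip_force: 78.6
```

Request:
play_rows(
  series="0 0.2 0 0 0 0; 0 0.2 0 0 0 0; 0 0.2 0 0 0 0; 0 0.2 0 0 0 0; 0 0.2 0 0 0 0; 0 0.2 0 0 0 0; 0 0.2 0 0 0 0; 0 0.2 0 0 0 0; 0 0.05 0 0 0 0; 0 0 0 0 0 0",
)

```text
time_s: 5.4
ee_pos: [0.42, 0.3244, 0.063]
eef_rot: [[-0.983, -0.184, -0.001], [-0.184, 0.983, -0.001], [0.001, -0.001, -1.0]]
ft_force: [0.7, 0.9, -1.3]
grip_width: 0.12
grip_force: 78.6
```

```bash
python3 - <<'E'
from h import *
st()
a=manip.grab_frame("scene");b=manip.grab_frame("top")
A=cv2.resize(a[120:300,190:400],None,fx=2.6,fy=2.6,interpolation=cv2.INTER_CUBIC);B=cv2.resize(b[190:310,0:235],(546,279),interpolation=cv2.INTER_CUBIC)
A=A[:300]; cv2.imwrite("pics/l1.png",np.vstack([A[:, :546],B]))
E
```

```text
t 5.4 p [0.42   0.3244 0.063 ] deg 100.62 F [ 0.7  0.9 -1.3] w 0.12 g 78.6
```

View pics/l1.png

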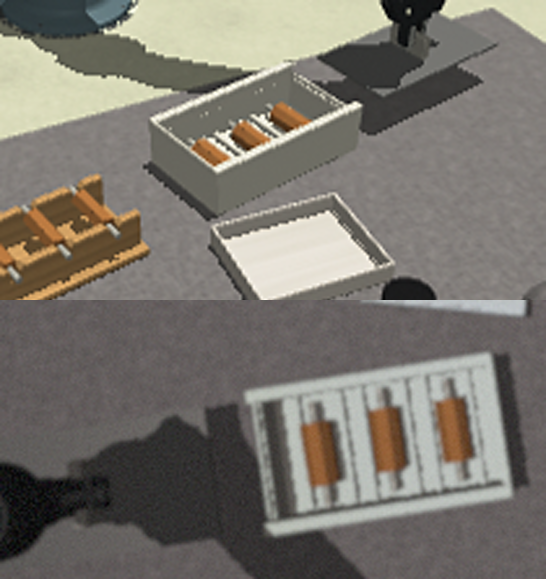

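Request:
play_rows(
  series="0 0 0.1 0 0 0; 0 0 0.1 0 0 0; 0 0 0.1 0 0 0; 0 0 0.08 0 0 0; 0 0 0.03 0 0 0; 0 0 0.02 0 0 0; 0 0 0 0 0 0; 0 0 0 0 0 0",
)

```text
time_s: 6.3
ee_pos: [0.4209, 0.3245, 0.012]
eef_rot: [[-0.983, -0.182, 0.001], [-0.182, 0.983, 0.001], [-0.001, 0.0, -1.0]]
ft_force: [0.1, 0.1, -1.3]
grip_width: 0.118
grip_force: 78.6
```

Request:
play_rows(
  series="0 0 0 0 0 0; 0 0 0 0 0 0; 0 0 0 0 0 0; 0 0 0 0 0 0; 0 0 -0.1 0 0 0; 0 0 -0.35 0 0 0; 0 0 -0.35 0 0 0; 0 0 -0.3 0 0 0; 0 0 -0.3 0 0 0; 0 0 0 0 0 0",
  claw=0.5,
)

```text
time_s: 7.3
ee_pos: [0.4243, 0.3271, 0.1867]
eef_rot: [[-0.983, -0.182, 0.009], [-0.182, 0.983, 0.01], [-0.011, 0.008, -1.0]]
ft_force: [-0.1, 1.4, 0.4]
grip_width: 0.501
grip_force: 0.0
```

```bash
python3 - <<'E'
from h import *
st()
# seats: rest centre (.5412,-.2335), yaw 8.4deg; y axis:
c=np.array([.5412,-.2335]);a=np.radians(8.4);yv=np.array([-np.sin(a),np.cos(a)])
for k in(1,0,-1):print(c+.06*k*yv)
t=np.array([.6615,.0115]);a=np.radians(-3.5);tv=np.array([-np.sin(a),np.cos(a)])
for k in(1,0,-1):print("tray",t+.042*k*tv)
s=c+.06*yv; d=t+.042*tv
plan((*s,.18,98.4),(*s,.028,98.4),(*s,.13,98.4),(*d,.13,86.5),(*d,.01,86.5))
E
```

```text
t 7.3 p [0.4243 0.3271 0.1867] deg 100.48 F [-0.1  1.4  0.4] w 0.501 g 0.0
[ 0.53243502 -0.17414366]
[ 0.5412 -0.2335]
[ 0.54996498 -0.29285634]
tray [0.66406404 0.05342166]
tray [0.6615 0.0115]
tray [ 0.65893596 -0.03042166]
turn [0.0025 0.0035 0.0115] then shift [-0.281 -4.264  0.056] | n 12 1
turn [0. 0. 0.] then shift [0.    0.    1.267] | n 4 0
turn [0. 0. 0.] then shift [ 0.    0.   -0.85] | n 3 0
turn [0.     0.     0.0661] then shift [-0.979  1.96   0.   ] | n 6 2
turn [0. 0. 0.] then shift [0. 0. 1.] | n 3 0
```

Request:
play_rows(
  series="0 0 0 0.0025 0.0035 0.0115; -0.023 -0.355 0.005 0 0 0; -0.023 -0.355 0.005 0 0 0; -0.023 -0.355 0.005 0 0 0; -0.023 -0.355 0.005 0 0 0; -0.023 -0.355 0.005 0 0 0; -0.023 -0.355 0.005 0 0 0; -0.023 -0.355 0.005 0 0 0; -0.023 -0.355 0.005 0 0 0; -0.023 -0.355 0.005 0 0 0; -0.023 -0.355 0.005 0 0 0; -0.023 -0.355 0.005 0 0 0",
)

```text
time_s: 8.5
ee_pos: [0.519, -0.1364, 0.1766]
eef_rot: [[-0.989, -0.147, -0.01], [-0.147, 0.989, -0.009], [0.011, -0.008, -1.0]]
ft_force: [0.8, 0.3, 0.1]
grip_width: 0.499
grip_force: 0.0
```

Request:
play_rows(
  series="-0.023 -0.355 0.005 0 0 0; 0 0 0 0 0 0; 0 0 0 0 0 0; 0 0 0 0 0 0",
)

```text
time_s: 8.9
ee_pos: [0.5279, -0.175, 0.1758]
eef_rot: [[-0.989, -0.148, -0.011], [-0.148, 0.989, -0.008], [0.012, -0.006, -1.0]]
ft_force: [0.4, 1.0, -1.0]
grip_width: 0.498
grip_force: 0.0
```

```bash
cat >>h.py <<'E'
SEAT=[(.5324,-.1741),(.5412,-.2335),(.5500,-.2929)]
TR=[(.6641,.0544),(.6615,.0115),(.6589,-.0314)]
E
python3 - <<'E'
from h import *
st()
b=manip.grab_frame("top"); m=cv2.inRange(cv2.cvtColor(b,cv2.COLOR_BGR2HSV),(8,90,40),(22,255,255)); cv2.imwrite("pics/s.png",np.vstack([cv2.resize(b[120:310,80:360],None,fx=2.2,fy=2.2,interpolation=cv2.INTER_CUBIC)]))
plan((*SEAT[0],.034,98.4))
E
```

```text
t 8.9 p [ 0.5279 -0.175   0.1758] deg 98.54 F [ 0.4  1.  -1. ] w 0.498 g 0.0
turn [-0.0021 -0.0037  0.0011] then shift [-0.036 -0.002  1.182] | n 4 1
```

View pics/s.png

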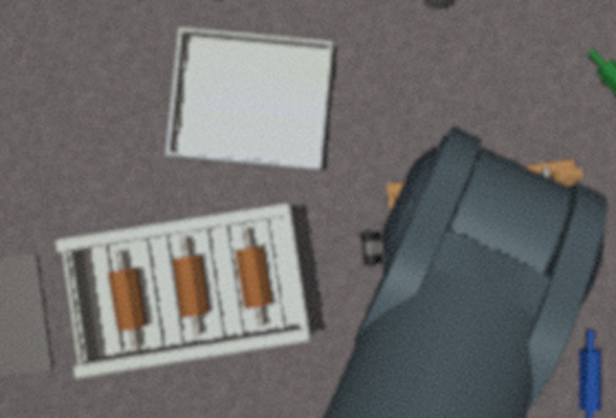

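Request:
play_rows(
  series="0 0 0 -0.0022 -0.0036 0; -0.036 0 0.3 0 0 0; 0 0 0.3 0 0 0; 0 0 0.3 0 0 0; 0 0 0.2 0 0 0; 0 0 0.08 0 0 0; 0 0 0 0 0 0; 0 0 0 0 0 0",
)

```text
time_s: 9.75
ee_pos: [0.5337, -0.1762, 0.0358]
eef_rot: [[-0.989, -0.147, 0.003], [-0.147, 0.989, -0.001], [-0.002, -0.002, -1.0]]
ft_force: [1.3, -0.0, 0.4]
grip_width: 0.501
grip_force: 0.0
```

Request:
play_rows(
  series="0 0 0 0 0 0; 0 0 0 0 0 0; 0 0 0 0 0 0; 0 0 0 0 0 0; 0 0 0 0 0 0",
  claw=1,
  newtons=40,
)

```text
time_s: 10.25
ee_pos: [0.534, -0.1753, 0.0364]
eef_rot: [[-0.989, -0.147, 0.003], [-0.147, 0.989, 0.001], [-0.003, 0.0, -1.0]]
ft_force: [-1.5, 2.5, 5.6]
grip_width: 0.245
grip_force: 39.0
```

```bash
python3 - <<'E'
from h import *
st();plan((*SEAT[0],.125,98.4),(*TR[0],.125,86.5),(*TR[0],.009,86.5),(*TR[0],.125,86.5),(*SEAT[1],.125,98.4),(*SEAT[1],.034,98.4))
E
```

```text
t 10.2 p [ 0.534  -0.1753  0.0364] deg 98.47 F [-1.5  2.5  5.6] w 0.245 g 39.0
turn [0.     0.001  0.0004] then shift [ 0.012  0.012 -0.738] | n 2 1
turn [0.     0.     0.0661] then shift [-0.979  1.968  0.   ] | n 6 2
turn [0. 0. 0.] then shift [0.    0.    0.967] | n 3 0
turn [0. 0. 0.] then shift [ 0.     0.    -0.967] | n 3 0
turn [ 0.      0.     -0.0661] then shift [ 1.364 -2.224  0.   ] | n 7 2
turn [0. 0. 0.] then shift [0.    0.    0.758] | n 2 0
```

Request:
play_rows(
  series="0 0 -0.14 0 0 0; 0 0 -0.3 0 0 0; 0 0 -0.3 0 0 0; 0 0 0 0 0 0.033; 0 0 0 0 0 0.033; -0.16 0.33 0 0 0 0; -0.16 0.33 0 0 0 0; -0.16 0.33 0 0 0 0; -0.16 0.33 0 0 0 0; -0.16 0.33 0 0 0 0; -0.16 0.33 0 0 0 0; 0 0 0 0 0 0",
)

```text
time_s: 11.45
ee_pos: [0.6651, 0.0652, 0.1245]
eef_rot: [[-0.999, 0.048, 0.005], [0.048, 0.999, 0.005], [-0.005, 0.005, -1.0]]
ft_force: [-0.0, 0.8, -1.1]
grip_width: 0.246
grip_force: 39.5
```

Request:
play_rows(
  series="0 0 0 0 0 0; 0 0 0 0 0 0",
)

```text
time_s: 11.65
ee_pos: [0.6616, 0.0519, 0.1241]
eef_rot: [[-0.998, 0.062, 0.001], [0.062, 0.998, -0.003], [-0.001, -0.003, -1.0]]
ft_force: [0.3, -0.7, -1.4]
grip_width: 0.242
grip_force: 39.5
```

```bash
python3 - <<'E'
from h import *
st();plan((*TR[0],.01,86.5))
E
```

```text
t 11.7 p [0.6616 0.0519 0.1241] deg 86.45 F [ 0.3 -0.7 -1.4] w 0.242 g 39.5
turn [-0.0009  0.0004 -0.0003] then shift [-0.02   0.022  0.951] | n 3 1
```

Request:
play_rows(
  series="-0.02 0.02 0.3 0 0 0; 0 0 0.3 0 0 0; 0 0 0.25 0 0 0; 0 0 0.1 0 0 0; 0 0 0 0 0 0; 0 0 0 0 0 0; 0 0 0 0 0 0",
)

```text
time_s: 12.35
ee_pos: [0.6653, 0.0552, 0.0106]
eef_rot: [[-0.998, 0.062, 0.003], [0.062, 0.998, -0.001], [-0.003, -0.001, -1.0]]
ft_force: [-0.8, 0.5, -0.9]
grip_width: 0.244
grip_force: 39.9
```

Request:
play_rows(
  series="0 0 0 0 0 0; 0 0 0 0 0 0; 0 0 0 0 0 0; 0 0 -0.1 0 0 0; 0 0 -0.3 0 0 0; 0 0 -0.3 0 0 0; 0 0 -0.3 0 0 0; 0 0 0 0 0 -0.033; 0 0 0 0 0 -0.033; 0 0 0 0 0 0",
  claw=0.66,
)

```text
time_s: 13.35
ee_pos: [0.6648, 0.0564, 0.1309]
eef_rot: [[-0.989, -0.147, 0.002], [-0.147, 0.989, -0.0], [-0.002, -0.001, -1.0]]
ft_force: [0.2, 0.4, 0.2]
grip_width: 0.337
grip_force: 0.0
```

```bash
python3 - <<'E'
from h import *
st();plan((*SEAT[1],.125,98.4),(*SEAT[1],.034,98.4))
E
```

```text
t 13.3 p [0.6648 0.0564 0.1309] deg 98.43 F [0.2 0.4 0.2] w 0.337 g 0.0
turn [-0.0002  0.0008  0.0001] then shift [ 1.372 -2.239  0.049] | n 7 1
turn [0. 0. 0.] then shift [0.    0.    0.758] | n 2 0
```

Request:
play_rows(
  series="0.196 -0.32 0.007 0 0 0; 0.196 -0.32 0.007 0 0 0; 0.196 -0.32 0.007 0 0 0; 0.196 -0.32 0.007 0 0 0; 0.196 -0.32 0.007 0 0 0; 0.196 -0.32 0.007 0 0 0; 0.196 -0.32 0.007 0 0 0; 0 0 0 0 0 0; 0 0 0 0 0 0; 0 0 0 0 0 0",
  claw=0.5,
)

```text
time_s: 14.35
ee_pos: [0.5416, -0.2323, 0.1236]
eef_rot: [[-0.989, -0.147, 0.001], [-0.147, 0.989, -0.0], [-0.001, -0.0, -1.0]]
ft_force: [0.2, 0.7, -0.2]
grip_width: 0.501
grip_force: 0.0
```

```bash
python3 - <<'E'
from h import *
st();plan((*SEAT[1],.034,98.4))
E
```

```text
t 14.3 p [ 0.5416 -0.2323  0.1236] deg 98.46 F [ 0.2  0.7 -0.2] w 0.501 g 0.0
turn [-0.0001  0.0003  0.0003] then shift [ 0.005 -0.01   0.747] | n 2 1
```

Request:
play_rows(
  series="0.005 -0.01 0.3 0 0 0; 0 0 0.3 0 0 0; 0 0 0.15 0 0 0; 0 0 0 0 0 0; 0 0 0 0 0 0",
)

```text
time_s: 14.85
ee_pos: [0.5415, -0.2334, 0.0336]
eef_rot: [[-0.989, -0.149, 0.001], [-0.149, 0.989, -0.001], [-0.0, -0.001, -1.0]]
ft_force: [0.4, 0.1, 0.5]
grip_width: 0.502
grip_force: 0.0
```

Request:
play_rows(
  series="0 0 0 0 0 0; 0 0 0 0 0 0; 0 0 0 0 0 0; 0 0 0 0 0 0; 0 0 0 0 0 0; 0 0 -0.14 0 0 0; 0 0 -0.3 0 0 0; 0 0 -0.3 0 0 0; 0 0 0 0 0 0.033; 0 0 0 0 0 0.033; 0 0 0 0 0 0; 0 0 0 0 0 0",
  claw=1,
  newtons=40,
)

```text
time_s: 16.05
ee_pos: [0.5401, -0.2352, 0.1227]
eef_rot: [[-0.998, 0.058, 0.0], [0.058, 0.998, -0.001], [-0.0, -0.001, -1.0]]
ft_force: [-0.1, 0.8, -0.3]
grip_width: 0.242
grip_force: 39.5
```

```bash
python3 - <<'E'
from h import *
st();plan((*TR[1],.125,86.5),(*TR[1],.01,86.5),(*TR[1],.125,98.4),(*SEAT[2],.125,98.4))
E
```

```text
t 16.1 p [ 0.5401 -0.2352  0.1227] deg 86.65 F [-0.1  0.8 -0.3] w 0.242 g 39.5
turn [-0.0004  0.0002  0.0008] then shift [-0.884  2.114 -0.019] | n 6 1
turn [0. 0. 0.] then shift [0.    0.    0.958] | n 3 0
turn [ 0.      0.     -0.0661] then shift [ 0.     0.    -0.958] | n 3 2
turn [0. 0. 0.] then shift [ 1.29  -2.374  0.   ] | n 8 0
```

Request:
play_rows(
  series="-0.126 0.302 0 0 0 0; -0.126 0.302 0 0 0 0; -0.126 0.302 0 0 0 0; -0.126 0.302 0 0 0 0; -0.126 0.302 0 0 0 0; -0.126 0.302 0 0 0 0; -0.126 0.302 0 0 0 0; 0 0 0 0 0 0; 0 0 0 0 0 0; 0 0 0 0 0 0",
)

```text
time_s: 17.05
ee_pos: [0.6606, 0.0097, 0.1219]
eef_rot: [[-0.998, 0.061, -0.001], [0.061, 0.998, -0.003], [0.0, -0.003, -1.0]]
ft_force: [-0.0, -0.1, -0.6]
grip_width: 0.246
grip_force: 39.5
```

Request:
play_rows(
  series="0 0 0.3 0 0 0; 0 0 0.3 0 0 0; 0 0 0.25 0 0 0; 0 0 0.08 0 0 0; 0 0 0 0 0 0; 0 0 0 0 0 0; 0 0 0 0 0 0",
)

```text
time_s: 17.75
ee_pos: [0.6633, 0.0112, 0.0128]
eef_rot: [[-0.998, 0.061, 0.005], [0.061, 0.998, -0.001], [-0.005, -0.001, -1.0]]
ft_force: [0.3, -0.6, -0.1]
grip_width: 0.244
grip_force: 39.5
```

Request:
play_rows(
  series="0 0 0 0 0 0; 0 0 0 0 0 0; 0 0 0 0 0 0; 0 0 -0.1 0 0 0; 0 0 -0.3 0 0 0; 0 0 -0.3 0 0 0; 0 0 -0.25 0 0 0; 0 0 0 0 0 -0.033; 0 0 0 0 0 -0.033; 0 0 0 0 0 0; 0 0 0 0 0 0",
  claw=0.66,
)

```text
time_s: 18.85
ee_pos: [0.6614, 0.0119, 0.1251]
eef_rot: [[-0.989, -0.145, 0.001], [-0.145, 0.989, -0.001], [-0.001, -0.001, -1.0]]
ft_force: [-0.4, -0.6, -0.2]
grip_width: 0.34
grip_force: 0.0
```

```bash
python3 - <<'E'
from h import *
st();plan((*SEAT[2],.125,98.4))
E
```

```text
t 18.9 p [0.6614 0.0119 0.1251] deg 98.31 F [-0.4 -0.6 -0.2] w 0.34 g 0.0
turn [-0.0003  0.0003 -0.0005] then shift [ 1.289e+00 -2.377e+00  1.000e-03] | n 8 1
```

Request:
play_rows(
  series="0.161 -0.297 0 0 0 0; 0.161 -0.297 0 0 0 0; 0.161 -0.297 0 0 0 0; 0.161 -0.297 0 0 0 0; 0.161 -0.297 0 0 0 0; 0.161 -0.297 0 0 0 0; 0.161 -0.297 0 0 0 0; 0.161 -0.297 0 0 0 0; 0 0 0 0 0 0; 0 0 0 0 0 0; 0 0 0 0 0 0; 0 0 0 0 0 0",
  claw=0.5,
)

```text
time_s: 20.05
ee_pos: [0.5515, -0.2903, 0.1245]
eef_rot: [[-0.989, -0.15, 0.001], [-0.15, 0.989, 0.0], [-0.001, 0.0, -1.0]]
ft_force: [0.1, -0.0, 0.1]
grip_width: 0.501
grip_force: 0.0
```

Request:
play_rows(
  series="0 0 0.3 0 0 0; 0 0 0.3 0 0 0; 0 0 0.15 0 0 0; 0 0 0 0 0 0; 0 0 0 0 0 0",
)

```text
time_s: 20.55
ee_pos: [0.5511, -0.2926, 0.0353]
eef_rot: [[-0.989, -0.148, 0.001], [-0.148, 0.989, -0.001], [-0.001, -0.001, -1.0]]
ft_force: [0.8, -1.2, -0.4]
grip_width: 0.5
grip_force: 0.0
```

Request:
play_rows(
  series="0 0 0 0 0 0; 0 0 0 0 0 0; 0 0 0 0 0 0; 0 0 0 0 0 0; 0 0 0 0 0 0; 0 0 -0.14 0 0 0; 0 0 -0.3 0 0 0; 0 0 -0.3 0 0 0; 0 0 0 0 0 0.033; 0 0 0 0 0 0.033; 0 0 0 0 0 0; 0 0 0 0 0 0",
  claw=1,
  newtons=40,
)

```text
time_s: 21.75
ee_pos: [0.5501, -0.2926, 0.124]
eef_rot: [[-0.998, 0.058, 0.0], [0.058, 0.998, -0.001], [-0.0, -0.001, -1.0]]
ft_force: [0.8, -0.3, -0.7]
grip_width: 0.244
grip_force: 39.5
```

```bash
python3 - <<'E'
from h import *
st();plan((*TR[2],.125,86.5),(*TR[2],.01,86.5))
b=manip.grab_frame("top"); 
cv2.imwrite("pics/t3.png",cv2.resize(b[80:310,0:260],None,fx=2.5,fy=2.5,interpolation=cv2.INTER_CUBIC))
E
```

```text
t 21.8 p [ 0.5501 -0.2926  0.124 ] deg 86.68 F [ 0.8 -0.3 -0.7] w 0.244 g 39.5
turn [-0.0003  0.0001  0.001 ] then shift [-0.772  2.228 -0.009] | n 7 1
turn [0. 0. 0.] then shift [0.    0.    0.958] | n 3 0
```

View pics/t3.png

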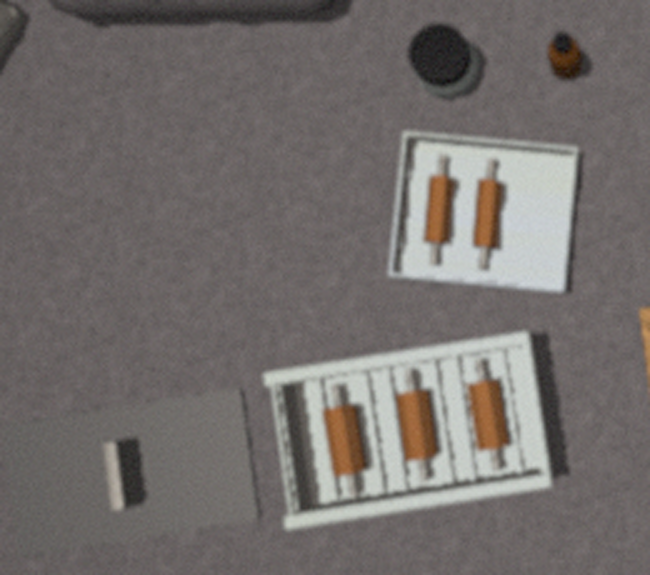

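Request:
play_rows(
  series="-0.11 0.318 0 0 0 0; -0.11 0.318 0 0 0 0; -0.11 0.318 0 0 0 0; -0.11 0.318 0 0 0 0; -0.11 0.318 0 0 0 0; -0.11 0.318 0 0 0 0; -0.11 0.318 0 0 0 0; 0 0 0 0 0 0; 0 0 0 0 0 0; 0 0 0 0 0 0",
)

```text
time_s: 22.8
ee_pos: [0.6579, -0.0335, 0.1232]
eef_rot: [[-0.998, 0.061, -0.0], [0.061, 0.998, -0.002], [0.0, -0.002, -1.0]]
ft_force: [0.1, -0.8, -0.8]
grip_width: 0.243
grip_force: 39.5
```

Request:
play_rows(
  series="0 0 0.3 0 0 0; 0 0 0.3 0 0 0; 0 0 0.25 0 0 0; 0 0 0.09 0 0 0; 0 0 0 0 0 0; 0 0 0 0 0 0; 0 0 0 0 0 0",
)

```text
time_s: 23.5
ee_pos: [0.6596, -0.0329, 0.0119]
eef_rot: [[-0.998, 0.061, 0.003], [0.061, 0.998, -0.002], [-0.003, -0.001, -1.0]]
ft_force: [0.5, 0.1, -0.1]
grip_width: 0.245
grip_force: 39.5
```

Request:
play_rows(
  series="0 0 0 0 0 0; 0 0 0 0 0 0; 0 0 0 0 0 0; 0 0 -0.1 0 0 0; 0 0 -0.3 0 0 0; 0 0 -0.3 0 0 0; 0 0 -0.3 0 0 0; 0 0 0 0 0 -0.033; 0 0 0 0 0 -0.033; 0 0 0 0 0 0; 0 0 0 0 0 0",
  claw=0.66,
)

```text
time_s: 24.6
ee_pos: [0.6586, -0.0317, 0.1311]
eef_rot: [[-0.99, -0.144, 0.001], [-0.144, 0.99, -0.001], [-0.001, -0.001, -1.0]]
ft_force: [-0.5, 0.8, 1.3]
grip_width: 0.342
grip_force: 0.0
```

```bash
python3 - <<'E'
from h import *
st()
P=lambda p:((p[0]+.5)/2.5-.5,80+(p[1]+.5)/2.5-.5)
for a,b in(((340,388),(355,490)),((415,373),(427,475)),((484,362),(499,466))):
    A=on("top",P(a),.024);B=on("top",P(b),.024);print((A+B)/2,np.linalg.norm(A-B),np.degrees(np.arctan2(*(A-B)[1::-1])))
f=cv2.imread("pics/t3.png");m=cv2.inRange(cv2.cvtColor(f,cv2.COLOR_BGR2HSV),(5,120,60),(20,255,255))
for c in cv2.findContours(m,0,2)[0]:
    if cv2.contourArea(c)>800:
        r=cv2.minAreaRect(c); print(r, on("top",P(r[0]),.03))
E
```

```text
t 24.6 p [ 0.6586 -0.0317  0.1311] deg 98.31 F [-0.5  0.8  1.3] w 0.342 g 0.0
[0.45605129 0.12450147 0.024     ] 0.09051063515980232 10.892953786278193
[0.47109169 0.06052066 0.024     ] 0.09029682807300052 9.044020044541547
[ 0.48170937 -0.00118422  0.024     ] 0.09253292178561685 10.35325850697903
((344.7162170410156, 439.7972717285156), (66.91038513183594, 30.413814544677734), 80.53767395019531) [0.45571809 0.12525785 0.03      ]
((416.510009765625, 424.5699462890625), (66.32662963867188, 31.112699508666992), 81.8698959350586) [0.47080805 0.06321607 0.03      ]
((487.8951416015625, 414.6701965332031), (65.7418212890625, 29.547563552856445), 80.72740173339844) [0.48128452 0.00115471 0.03      ]
((487.5047302246094, 212.7798309326172), (20.303470611572266, 64.27967834472656), 5.04245138168335) [0.65925053 0.00817425 0.03      ]
((438.8420104980469, 208.73121643066406), (20.542760848999023, 64.27827453613281), 4.864514350891113) [0.66147126 0.05128925 0.03      ]
```

```bash
cat >>h.py <<'E'
BX=[(.457,.1247),(.4708,.0625),(.4815,.0005)]
E
python3 - <<'E'
from h import *
plan((*BX[2],.13,100.5),(*BX[2],.016,100.5),(*BX[2],.13,98.4),(*SEAT[2],.13,98.4),(*SEAT[2],.038,98.4),(*SEAT[2],.13,98.4),(*BX[1],.13,100.5),(*BX[1],.13,98.4),(*SEAT[1],.13,98.4))
E
```

```text
turn [-0.0003  0.0002 -0.0122] then shift [1.402 0.533 0.009] | n 4 1
turn [0. 0. 0.] then shift [0.   0.   0.95] | n 3 0
turn [0.     0.     0.0117] then shift [ 0.    0.   -0.95] | n 3 1
turn [0. 0. 0.] then shift [-0.208 -2.502  0.   ] | n 7 0
turn [0. 0. 0.] then shift [0.    0.    0.767] | n 2 0
turn [0. 0. 0.] then shift [ 0.     0.    -0.767] | n 2 0
turn [ 0.      0.     -0.0117] then shift [0.109 3.032 0.   ] | n 8 1
turn [0.     0.     0.0117] then shift [0. 0. 0.] | n 0 1
turn [0. 0. 0.] then shift [-0.22  -2.526  0.   ] | n 7 0
```

Request:
play_rows(
  series="0 0 0 0 0 -0.012; 0.28 0.107 0 0 0 0; 0.28 0.107 0 0 0 0; 0.28 0.107 0 0 0 0; 0.28 0.107 0 0 0 0; 0.28 0.107 0 0 0 0; 0 0 0 0 0 0; 0 0 0 0 0 0; 0 0 0 0 0 0",
  claw=0.5,
)

```text
time_s: 25.5
ee_pos: [0.4833, 0.0004, 0.1312]
eef_rot: [[-0.983, -0.183, 0.003], [-0.183, 0.983, -0.001], [-0.003, -0.002, -1.0]]
ft_force: [0.3, 0.3, 0.0]
grip_width: 0.501
grip_force: 0.0
```

Request:
play_rows(
  series="0 0 0.3 0 0 0; 0 0 0.3 0 0 0; 0 0 0.2 0 0 0; 0 0 0.1 0 0 0; 0 0 0.05 0 0 0; 0 0 0 0 0 0; 0 0 0 0 0 0; 0 0 0 0 0 0",
)

```text
time_s: 26.3
ee_pos: [0.4822, -0.0, 0.0201]
eef_rot: [[-0.984, -0.18, -0.002], [-0.18, 0.984, 0.002], [0.002, 0.002, -1.0]]
ft_force: [-14.3, 1.5, 33.1]
grip_width: 0.502
grip_force: 15.7
```

Request:
play_rows(
  series="0 0 0 0 0 0; 0 0 0 0 0 0; 0 0 0 0 0 0; 0 0 0 0 0 0; 0 0 0 0 0 0",
  claw=1,
  newtons=40,
)

```text
time_s: 26.8
ee_pos: [0.4851, 0.0005, 0.0197]
eef_rot: [[-0.983, -0.183, 0.004], [-0.183, 0.983, 0.001], [-0.004, 0.0, -1.0]]
ft_force: [-5.2, -0.0, 18.6]
grip_width: 0.311
grip_force: 38.4
```

Request:
play_rows(
  series="0 0 -0.1 0 0 0; 0 0 -0.2 0 0 0; 0 0 -0.3 0 0 0; 0 0 -0.3 0 0 0; 0 0 0 0 0 0; 0 0 0 0 0 0; 0 0 0 0 0 0",
)

```text
time_s: 27.5
ee_pos: [0.4811, 0.0004, 0.1239]
eef_rot: [[-0.983, -0.184, -0.001], [-0.184, 0.983, -0.001], [0.001, -0.001, -1.0]]
ft_force: [-0.5, 0.1, -0.4]
grip_width: 0.311
grip_force: 40.3
```

```bash
python3 - <<'E'
from h import *
st()
a=manip.grab_frame("scene");p=proj("scene",manip.get_state()["ee_pos"]);print(p)
u,v=int(p[0]),int(p[1])
b=manip.grab_frame("top")
A=cv2.resize(a[v-45:v+45,u-50:u+50],(500,450),interpolation=cv2.INTER_CUBIC)
B=cv2.resize(b[200:300,100:240],(280*5//5,200),interpolation=cv2.INTER_CUBIC)
cv2.imwrite("pics/g1.png",np.hstack([A,cv2.copyMakeBorder(B,0,250,0,0,cv2.BORDER_CONSTANT)]))
E
```

```text
t 27.5 p [4.811e-01 4.000e-04 1.239e-01] deg 100.59 F [-0.5  0.1 -0.4] w 0.311 g 40.3
[271.96452498 153.55628099]
```

View pics/g1.png

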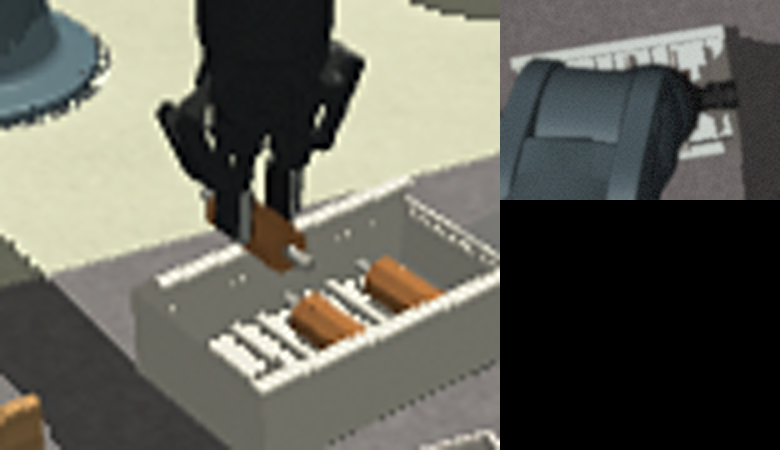

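Request:
play_rows(
  series="0 0 0 0 0 0.012; -0.03 -0.357 0 0 0 0; -0.03 -0.357 0 0 0 0; -0.03 -0.357 0 0 0 0; -0.03 -0.357 0 0 0 0; -0.03 -0.357 0 0 0 0; -0.03 -0.357 0 0 0 0; -0.03 -0.357 0 0 0 0; 0 0 0 0 0 0; 0 0 0 0 0 0; 0 0 0 0 0 0; 0 0 0 0 0 0",
)

```text
time_s: 28.8
ee_pos: [0.5506, -0.2899, 0.1239]
eef_rot: [[-0.989, -0.149, -0.001], [-0.149, 0.989, 0.001], [0.001, 0.001, -1.0]]
ft_force: [0.3, 1.9, -1.9]
grip_width: 0.309
grip_force: 40.3
```

```bash
python3 - <<'E'
from h import *
st();plan((*SEAT[2],.065,98.4))
E
```

```text
t 28.8 p [ 0.5506 -0.2899  0.1239] deg 98.59 F [ 0.3  1.9 -1.9] w 0.309 g 40.3
turn [ 0.0003 -0.0002  0.0011] then shift [ 0.009 -0.024  0.491] | n 2 1
```

Request:
play_rows(
  series="0.009 -0.02 0.2 0 0 0; 0 0 0.2 0 0 0; 0 0 0.09 0 0 0; 0 0 0 0 0 0; 0 0 0 0 0 0; 0 0 0 0 0 0",
)

```text
time_s: 29.4
ee_pos: [0.551, -0.2953, 0.0675]
eef_rot: [[-0.989, -0.147, 0.003], [-0.147, 0.989, -0.002], [-0.003, -0.002, -1.0]]
ft_force: [-0.3, -1.1, -0.3]
grip_width: 0.309
grip_force: 40.3
```

Request:
play_rows(
  series="0 0 0.06 0 0 0; 0 0 0.06 0 0 0; 0 0 0.04 0 0 0; 0 0 0 0 0 0; 0 0 0 0 0 0; 0 0 0 0 0 0",
)

```text
time_s: 30.0
ee_pos: [0.5494, -0.2941, 0.0463]
eef_rot: [[-0.989, -0.147, -0.001], [-0.147, 0.989, 0.0], [0.001, 0.0, -1.0]]
ft_force: [-0.2, 1.8, -0.9]
grip_width: 0.305
grip_force: 40.2
```

Request:
play_rows(
  series="0 0.005 0.02 0 0 0; 0 0 0.02 0 0 0; 0 0 0 0 0 0; 0 0 0 0 0 0; 0 0 0 0 0 0",
)

```text
time_s: 30.5
ee_pos: [0.55, -0.2941, 0.042]
eef_rot: [[-0.989, -0.147, 0.001], [-0.147, 0.989, -0.001], [-0.001, -0.001, -1.0]]
ft_force: [-0.3, 2.5, 0.2]
grip_width: 0.311
grip_force: 40.4
```

```bash
python3 - <<'E'
from h import *
st()
a=manip.grab_frame("scene")
cv2.imwrite("pics/g2.png",cv2.resize(a[150:270,150:280],(650,600),interpolation=cv2.INTER_CUBIC))
for p in(SEAT[2],): print(proj("scene",(*p,.042)))
E
```

```text
t 30.5 p [ 0.55   -0.2941  0.042 ] deg 98.46 F [-0.3  2.5  0.2] w 0.311 g 40.4
[187.84936717 217.01400779]
```

View pics/g2.png

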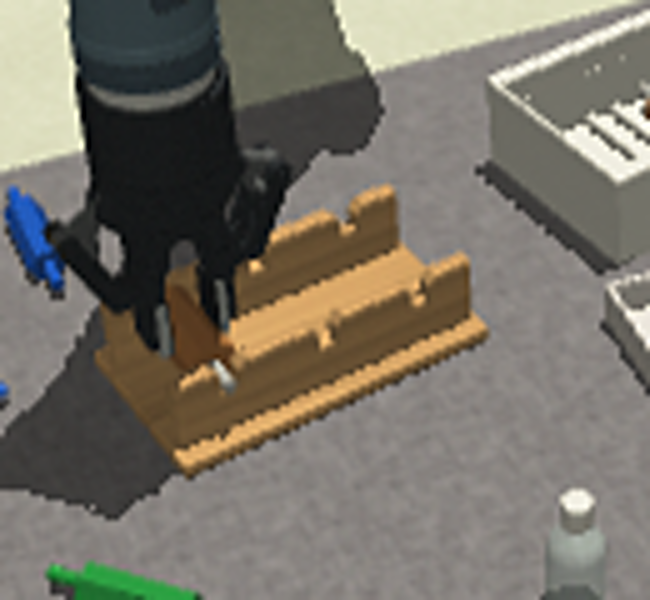

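Request:
play_rows(
  series="0 0.005 0.015 0 0 0; 0 0 0.015 0 0 0; 0 0 0 0 0 0; 0 0 0 0 0 0; 0 0 0 0 0 0",
)

```text
time_s: 31.05
ee_pos: [0.5501, -0.2942, 0.0416]
eef_rot: [[-0.989, -0.147, 0.001], [-0.147, 0.989, 0.001], [-0.001, 0.0, -1.0]]
ft_force: [-5.3, 5.7, 15.3]
grip_width: 0.314
grip_force: 42.1
```

Request:
play_rows(
  series="0 0 0 0 0 0; 0 0 0 0 0 0; 0 0 0 0 0 0; 0 0 0 0 0 0; 0 0 -0.05 0 0 0; 0 0 -0.1 0 0 0; 0 0 -0.3 0 0 0; 0 0 -0.3 0 0 0; 0 0 0 0 0 -0.012; 0 0 0 0 0 0; 0 0 0 0 0 0",
  claw=0.56,
)

```text
time_s: 32.15
ee_pos: [0.5494, -0.2934, 0.1286]
eef_rot: [[-0.983, -0.183, 0.0], [-0.183, 0.983, -0.001], [-0.0, -0.001, -1.0]]
ft_force: [0.1, 0.3, 0.1]
grip_width: 0.441
grip_force: 0.0
```

```bash
python3 - <<'E'
from h import *
st();plan((*BX[1],.127,100.5))
E
```

```text
t 32.1 p [ 0.5494 -0.2934  0.1286] deg 100.56 F [0.1 0.3 0.1] w 0.441 g 0.0
turn [-0.0002  0.0001  0.0003] then shift [0.104 3.036 0.014] | n 8 1
```

Request:
play_rows(
  series="0.013 0.38 0 0 0 0; 0.013 0.38 0 0 0 0; 0.013 0.38 0 0 0 0; 0.013 0.38 0 0 0 0; 0.013 0.38 0 0 0 0; 0.013 0.38 0 0 0 0; 0.013 0.38 0 0 0 0; 0.013 0.376 0 0 0 0; 0 0 0 0 0 0; 0 0 0 0 0 0; 0 0 0 0 0 0; 0 0 0 0 0 0",
  claw=0.5,
)

```text
time_s: 33.35
ee_pos: [0.4705, 0.06, 0.1278]
eef_rot: [[-0.984, -0.18, 0.0], [-0.18, 0.984, -0.002], [0.0, -0.002, -1.0]]
ft_force: [0.5, 0.6, 0.3]
grip_width: 0.503
grip_force: 0.0
```

```bash
python3 - <<'E'
from h import *
st();plan((*BX[1],.021,100.5))
b=manip.grab_frame("top");a=manip.grab_frame("scene")
A=cv2.resize(a[170:260,150:260],(660,540),interpolation=cv2.INTER_CUBIC)
cv2.imwrite("pics/g3.png",A)
P=[]
f=b;m=cv2.inRange(cv2.cvtColor(f,cv2.COLOR_BGR2HSV),(5,120,60),(20,255,255))
E
```

```text
t 33.4 p [0.4705 0.06   0.1278] deg 100.38 F [0.5 0.6 0.3] w 0.503 g 0.0
turn [-0.0006 -0.0001 -0.0006] then shift [-0.006  0.02   0.89 ] | n 3 1
```

View pics/g3.png

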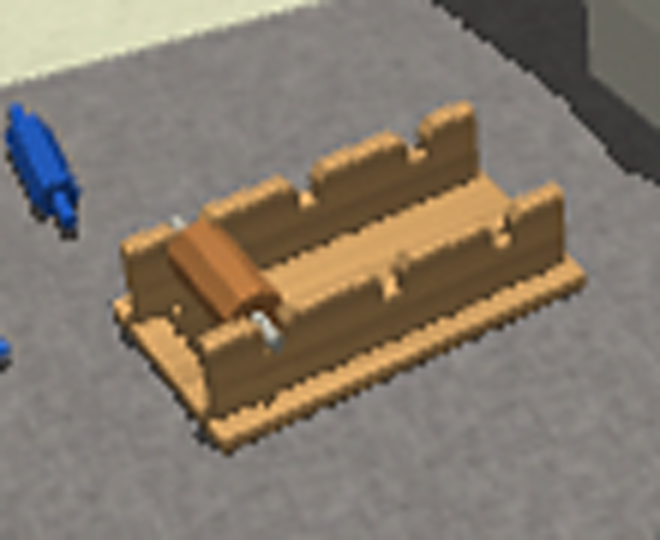

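Request:
play_rows(
  series="-0.006 0.02 0.3 0 0 0; 0 0 0.3 0 0 0; 0 0 0.2 0 0 0; 0 0 0.08 0 0 0; 0 0 0 0 0 0; 0 0 0 0 0 0; 0 0 0 0 0 0",
)

```text
time_s: 34.15
ee_pos: [0.4723, 0.0646, 0.0238]
eef_rot: [[-0.983, -0.183, 0.004], [-0.183, 0.983, -0.0], [-0.003, -0.001, -1.0]]
ft_force: [0.7, 0.2, 0.5]
grip_width: 0.5
grip_force: 0.0
```

Request:
play_rows(
  series="0 0 0 0 0 0; 0 0 0 0 0 0; 0 0 0 0 0 0; 0 0 0 0 0 0; 0 0 0 0 0 0",
  claw=1,
  newtons=40,
)

```text
time_s: 34.65
ee_pos: [0.472, 0.0649, 0.0239]
eef_rot: [[-0.983, -0.184, 0.003], [-0.184, 0.983, 0.0], [-0.003, -0.0, -1.0]]
ft_force: [-0.9, -0.4, 5.1]
grip_width: 0.308
grip_force: 39.0
```

Request:
play_rows(
  series="0 0 -0.1 0 0 0; 0 0 -0.2 0 0 0; 0 0 -0.3 0 0 0; 0 0 -0.3 0 0 0; 0 0 0 0 0 0.012; 0 0 0 0 0 0; 0 0 0 0 0 0; 0 0 0 0 0 0",
)

```text
time_s: 35.45
ee_pos: [0.4697, 0.0644, 0.1298]
eef_rot: [[-0.989, -0.147, -0.001], [-0.147, 0.989, -0.002], [0.002, -0.002, -1.0]]
ft_force: [1.1, -0.4, -0.8]
grip_width: 0.304
grip_force: 39.5
```

```bash
python3 - <<'E'
from h import *
st();plan((*SEAT[1],.125,98.4))
E
```

```text
t 35.5 p [0.4697 0.0644 0.1298] deg 98.47 F [ 1.1 -0.4 -0.8] w 0.304 g 39.5
turn [-0.0005 -0.0005  0.0004] then shift [-0.227 -2.543  0.04 ] | n 7 1
```

Request:
play_rows(
  series="-0.032 -0.363 0.005 0 0 0; -0.032 -0.363 0.005 0 0 0; -0.032 -0.363 0.005 0 0 0; -0.032 -0.363 0.005 0 0 0; -0.032 -0.363 0.005 0 0 0; -0.032 -0.363 0.005 0 0 0; -0.032 -0.363 0.005 0 0 0; 0 0 0 0 0 0; 0 0 0 0 0 0; 0 0 0 0 0 0; 0 0 0 0 0 0; 0 0 0 0 0 0",
)

```text
time_s: 36.65
ee_pos: [0.5422, -0.2311, 0.1263]
eef_rot: [[-0.989, -0.15, 0.0], [-0.15, 0.989, 0.0], [-0.0, 0.0, -1.0]]
ft_force: [-0.6, -0.1, 0.5]
grip_width: 0.306
grip_force: 39.6
```

```bash
python3 - <<'E'
from h import *
st();plan((*SEAT[1],.067,98.4),(*SEAT[1],.046,98.4))
E
```

```text
t 36.6 p [ 0.5422 -0.2311  0.1263] deg 98.6 F [-0.6 -0.1  0.5] w 0.306 g 39.6
turn [0.     0.0001 0.0011] then shift [ 0.011 -0.019  0.494] | n 2 1
turn [0. 0. 0.] then shift [0.    0.    0.175] | n 1 0
```

Request:
play_rows(
  series="0.008 -0.008 0.2 0 0 0; 0 0 0.2 0 0 0; 0 0 0.09 0 0 0; 0 0 0 0 0 0; 0 0 0 0 0 0; 0 0 0 0 0 0; 0 0 0 0 0 0",
)

```text
time_s: 37.35
ee_pos: [0.5423, -0.2347, 0.0691]
eef_rot: [[-0.989, -0.147, 0.003], [-0.147, 0.989, -0.002], [-0.003, -0.002, -1.0]]
ft_force: [0.6, -0.6, -1.4]
grip_width: 0.303
grip_force: 39.6
```

Request:
play_rows(
  series="0 0 0.05 0 0 0; 0 0 0.05 0 0 0; 0 0 0.05 0 0 0; 0 0 0.02 0 0 0; 0 0 0 0 0 0; 0 0 0 0 0 0; 0 0 0 0 0 0",
)

```text
time_s: 38.05
ee_pos: [0.5415, -0.2344, 0.0476]
eef_rot: [[-0.989, -0.147, 0.001], [-0.147, 0.989, -0.001], [-0.001, -0.001, -1.0]]
ft_force: [-0.5, -0.7, -1.5]
grip_width: 0.305
grip_force: 39.6
```

Request:
play_rows(
  series="0 0 0.015 0 0 0; 0 0 0.015 0 0 0; 0 0 0.015 0 0 0; 0 0 0 0 0 0; 0 0 0 0 0 0; 0 0 0 0 0 0",
)

```text
time_s: 38.65
ee_pos: [0.5418, -0.2346, 0.0454]
eef_rot: [[-0.989, -0.146, 0.001], [-0.146, 0.989, 0.001], [-0.002, 0.001, -1.0]]
ft_force: [-6.2, 2.8, 17.7]
grip_width: 0.301
grip_force: 42.0
```

Request:
play_rows(
  series="0 0 0 0 0 0; 0 0 0 0 0 0; 0 0 0 0 0 0; 0 0 0 0 0 0; 0 0 -0.05 0 0 0; 0 0 -0.1 0 0 0; 0 0 -0.3 0 0 0; 0 0 -0.3 0 0 0; 0 0 0 0 0 -0.012; 0 0 0 0 0 0; 0 0 0 0 0 0",
  claw=0.56,
)

```text
time_s: 39.75
ee_pos: [0.5409, -0.2339, 0.1322]
eef_rot: [[-0.983, -0.183, 0.0], [-0.183, 0.983, -0.001], [-0.0, -0.001, -1.0]]
ft_force: [-0.5, 0.1, -0.1]
grip_width: 0.441
grip_force: 0.0
```

```bash
python3 - <<'E'
from h import *
st();plan((*BX[0],.127,100.5))
E
```

```text
t 39.8 p [ 0.5409 -0.2339  0.1322] deg 100.56 F [-0.5  0.1 -0.1] w 0.441 g 0.0
turn [-0.0002  0.0001  0.0003] then shift [0.143 3.066 0.043] | n 9 1
```

Request:
play_rows(
  series="0.018 0.383 0.005 0 0 0; 0.018 0.383 0.005 0 0 0; 0.018 0.383 0.005 0 0 0; 0.018 0.383 0.005 0 0 0; 0.018 0.383 0.005 0 0 0; 0.018 0.383 0.005 0 0 0; 0.018 0.383 0.005 0 0 0; 0.018 0.383 0.005 0 0 0; 0 0 0 0 0 0; 0 0 0 0 0 0; 0 0 0 0 0 0; 0 0 0 0 0 0",
  claw=0.5,
)

```text
time_s: 40.95
ee_pos: [0.4567, 0.122, 0.1265]
eef_rot: [[-0.984, -0.18, -0.0], [-0.18, 0.984, -0.002], [0.0, -0.002, -1.0]]
ft_force: [-0.4, -0.3, -0.2]
grip_width: 0.501
grip_force: 0.0
```

```bash
python3 - <<'E'
from h import *
st();plan((*BX[0],.0215,100.5))
a=manip.grab_frame("scene");b=manip.grab_frame("top")
A=cv2.resize(a[140:250,160:360],(800,440),interpolation=cv2.INTER_CUBIC)
cv2.imwrite("pics/g4.png",A)
E
```

```text
t 41.0 p [0.4567 0.122  0.1265] deg 100.39 F [-0.4 -0.3 -0.2] w 0.501 g 0.0
turn [-0.0006 -0.0001 -0.0006] then shift [-0.006  0.022  0.875] | n 3 1
```

View pics/g4.png

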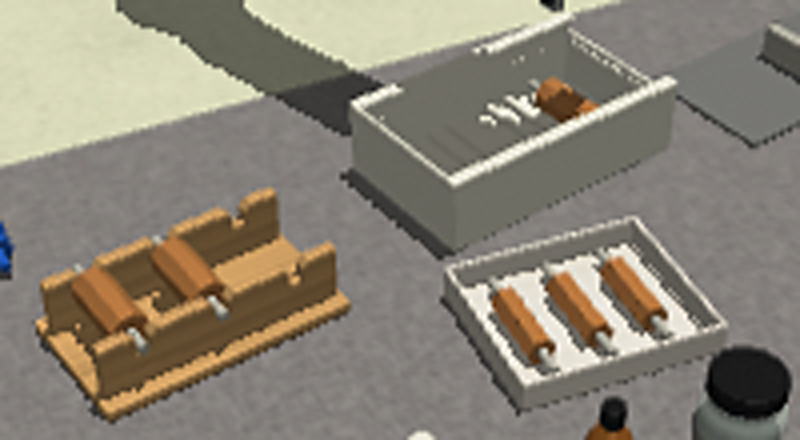

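```bash
python3 - <<'E'
from h import *
print((proj("scene",(*BX[0],.02))-(160,140))*4)
a=cv2.imread("pics/g4.png");m=cv2.inRange(cv2.cvtColor(a,cv2.COLOR_BGR2HSV),(5,120,40),(20,255,255))
for c in cv2.findContours(m,0,2)[0]:
    if cv2.contourArea(c)>500: print(cv2.boundingRect(c))
E
```

```text
[565.89492542 110.42267477]
(492, 288, 63, 76)
(546, 273, 66, 74)
(600, 258, 67, 73)
(37, 189, 312, 233)
(535, 78, 64, 45)
```

Request:
play_rows(
  series="-0.006 0.015 0.3 0 0 0; 0 0 0.3 0 0 0; 0 0 0.2 0 0 0; 0 0 0.08 0 0 0; 0 0 0 0 0 0; 0 0 0 0 0 0; 0 0 0 0 0 0",
)

```text
time_s: 41.75
ee_pos: [0.4586, 0.1261, 0.0226]
eef_rot: [[-0.983, -0.183, 0.003], [-0.183, 0.983, 0.0], [-0.003, -0.0, -1.0]]
ft_force: [0.4, 0.8, 0.4]
grip_width: 0.499
grip_force: 0.0
```

Request:
play_rows(
  series="0 0 0 0 0 0; 0 0 0 0 0 0; 0 0 0 0 0 0; 0 0 0 0 0 0; 0 0 0 0 0 0",
  claw=1,
  newtons=40,
)

```text
time_s: 42.25
ee_pos: [0.4583, 0.1265, 0.0227]
eef_rot: [[-0.983, -0.184, 0.003], [-0.184, 0.983, 0.001], [-0.003, 0.0, -1.0]]
ft_force: [-0.7, -0.1, 5.1]
grip_width: 0.307
grip_force: 39.0
```

Request:
play_rows(
  series="0 0 -0.1 0 0 0; 0 0 -0.2 0 0 0; 0 0 -0.3 0 0 0; 0 0 -0.3 0 0 0; 0 0 0 0 0 0.012; 0 0 0 0 0 0; 0 0 0 0 0 0; 0 0 0 0 0 0",
)

```text
time_s: 43.05
ee_pos: [0.456, 0.1256, 0.1285]
eef_rot: [[-0.989, -0.147, -0.001], [-0.147, 0.989, -0.002], [0.001, -0.002, -1.0]]
ft_force: [-0.4, -0.2, -0.8]
grip_width: 0.305
grip_force: 40.0
```

```bash
python3 - <<'E'
from h import *
st();plan((*SEAT[0],.125,98.4))
E
```

```text
t 43.0 p [0.456  0.1256 0.1285] deg 98.47 F [-0.4 -0.2 -0.8] w 0.305 g 40.0
turn [-0.0006 -0.0005  0.0004] then shift [-0.265 -2.564  0.029] | n 7 1
```

Request:
play_rows(
  series="-0.037 -0.366 0.004 0 0 0; -0.037 -0.366 0.004 0 0 0; -0.037 -0.366 0.004 0 0 0; -0.037 -0.366 0.004 0 0 0; -0.037 -0.366 0.004 0 0 0; -0.037 -0.366 0.004 0 0 0; -0.037 -0.366 0.004 0 0 0; 0 0 0 0 0 0; 0 0 0 0 0 0; 0 0 0 0 0 0; 0 0 0 0 0 0; 0 0 0 0 0 0",
)

```text
time_s: 44.25
ee_pos: [0.5329, -0.1716, 0.1259]
eef_rot: [[-0.989, -0.15, 0.0], [-0.15, 0.989, -0.0], [0.0, -0.0, -1.0]]
ft_force: [0.4, -0.3, 0.3]
grip_width: 0.308
grip_force: 40.0
```

Request:
play_rows(
  series="0.006 -0.006 0.2 0 0 0; 0 0 0.2 0 0 0; 0 0 0.09 0 0 0; 0 0 0 0 0 0; 0 0 0 0 0 0; 0 0 0 0 0 0; 0 0 0 0 0 0",
)

```text
time_s: 44.95
ee_pos: [0.5333, -0.1748, 0.0685]
eef_rot: [[-0.989, -0.147, 0.003], [-0.147, 0.989, -0.001], [-0.003, -0.002, -1.0]]
ft_force: [0.1, 0.1, 0.7]
grip_width: 0.302
grip_force: 40.0
```

```bash
python3 - <<'E'
from h import *
st();plan((*SEAT[0],.0465,98.4))
E
```

```text
t 45.0 p [ 0.5333 -0.1748  0.0685] deg 98.44 F [0.1 0.1 0.7] w 0.302 g 40.0
turn [-0.0006  0.0008  0.0002] then shift [0.007 0.007 0.184] | n 1 1
```

Request:
play_rows(
  series="0 0 0.05 0 0 0; 0 0 0.05 0 0 0; 0 0 0.05 0 0 0; 0 0 0.03 0 0 0; 0 0 0 0 0 0; 0 0 0 0 0 0; 0 0 0 0 0 0",
)

```text
time_s: 45.65
ee_pos: [0.5324, -0.1746, 0.0458]
eef_rot: [[-0.989, -0.147, 0.001], [-0.147, 0.989, -0.001], [-0.001, -0.001, -1.0]]
ft_force: [-0.1, -0.1, -0.2]
grip_width: 0.31
grip_force: 40.0
```

Request:
play_rows(
  series="0 0 0.015 0 0 0; 0 0 0.015 0 0 0; 0 0 0.01 0 0 0; 0 0 0 0 0 0; 0 0 0 0 0 0; 0 0 0 0 0 0",
)

```text
time_s: 46.25
ee_pos: [0.5328, -0.1748, 0.0442]
eef_rot: [[-0.989, -0.146, 0.001], [-0.146, 0.989, 0.002], [-0.001, 0.001, -1.0]]
ft_force: [-6.5, 3.7, 20.5]
grip_width: 0.306
grip_force: 42.4
```

Bottomed at the expected height; release, retreat up and towards the box, then check.

Request:
play_rows(
  series="0 0 0 0 0 0; 0 0 0 0 0 0; 0 0 0 0 0 0; 0 0 0 0 0 0; 0 0 -0.05 0 0 0; 0 0 -0.1 0 0 0; 0 0 -0.35 0 0 0; 0 0 -0.35 0 0 0; 0 0 -0.35 0 0 0; 0 0.38 -0.1 0 0 0; 0 0.38 -0.1 0 0 0; 0 0.38 0 0 0 0",
  claw=0.56,
)

```text
time_s: 47.45
ee_pos: [0.5136, -0.0385, 0.2121]
eef_rot: [[-0.99, -0.144, 0.007], [-0.144, 0.99, 0.0], [-0.007, -0.001, -1.0]]
ft_force: [1.6, 0.3, -0.0]
grip_width: 0.441
grip_force: 0.0
```

Request:
play_rows(
  series="0 0.38 0 0 0 0; 0 0.38 0 0 0 0; 0 0.38 0 0 0 0; 0 0.38 0 0 0 0; 0 0.38 0 0 0 0; 0 0.38 0 0 0 0; 0 0.38 0 0 0 0; 0 0 0 0 0 0; 0 0 0 0 0 0; 0 0 0 0 0 0",
)

```text
time_s: 48.45
ee_pos: [0.4659, 0.2749, 0.2089]
eef_rot: [[-0.99, -0.144, 0.001], [-0.144, 0.99, -0.002], [-0.001, -0.002, -1.0]]
ft_force: [-0.2, -1.7, -1.1]
grip_width: 0.438
grip_force: 0.0
```

```bash
python3 - <<'E'
from h import *
st()
a=manip.grab_frame("scene");b=manip.grab_frame("top")
A=cv2.resize(a[150:250,160:400],(720,300),interpolation=cv2.INTER_CUBIC)
B=cv2.resize(b[125:275,0:360],(720,300),interpolation=cv2.INTER_CUBIC)
cv2.imwrite("pics/f1.png",np.vstack([A,B]))
E
```

```text
t 48.5 p [0.4659 0.2749 0.2089] deg 98.31 F [-0.2 -1.7 -1.1] w 0.438 g 0.0
```

View pics/f1.png

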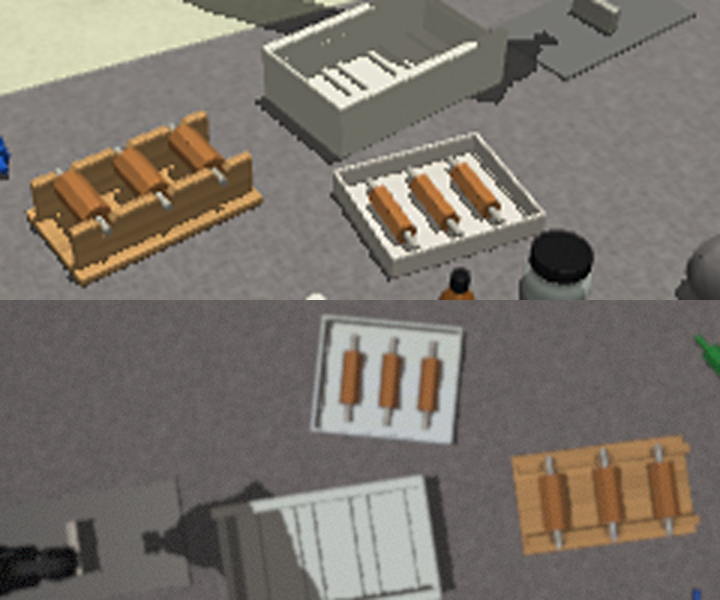

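```bash
python3 -c "
from bench import manip
print(manip.close_job())"
```

```text
the job is handed in; nothing more can be done
None
```

I handed the job in at about 48 s of the 210 s limit. The last picture shows all three slim rollers in the tray, the lid flat on the table with its handle up, and all three thick rollers in the rest with both ends in their slots; the hand-in call returned no verdict.

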